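# Clamp a plaster mould by counted clicks

## Robot

A 6-joint arm with a two-finger parallel gripper is mounted at the origin on the work surface. World frame = base frame: x ahead of the robot, y to its left, z up, the work surface at z = 0. Lengths are in m, angles in rad, forces in N, time in s.
With the tool pointing down it reaches from about 0.325 to 0.775 m from the base axis. Payload 5.5 kg.
Tool frame: the origin (TCP) lies at the very end of the fingers, on their centre line; the grasp point (between the pads) lies 19 mm behind it; z points along the fingers, y is the direction in which the jaws open and shut (so a half turn about z gives the same grasp; the last joint's range is limited). The gripper opens to 85 mm and grips with 20 to 120 N. Pads are 22 mm wide; open, the fingers measure 114 mm over their backs; the gripper's body (76 mm by 85 mm) begins 54 mm behind the grasp point. The pads swing forward as they close: fully open they stand 13 mm farther back than shut.
Start: joints at [1.209, 0.091, 1.231, -0, 1.82, -0.057], TCP at [0.18, 0.572, 0.192] pointing down, gripper open.
Joint ranges: [-2.87, 2.87], [-0.86, 2.18], [0.17, 2.46], [-1.51, 4.65], [0.06, 2.69], [-2.65, 2.65]. Speed limits (rad/s): [2.57, 2.57, 3.01, 3.14, 3.14, 3.14].

## Interface

Orientations are given as a unit quaternion [w, x, y, z].
In Python, from workcell import ctrl gives the robot as it stands. The module is installed in compiled form; this text tells all that it offers. Calls block until the motion is done:
- ctrl.reach(position, orientation): joint-space move of the TCP to a pose.
- ctrl.line_to(position, v=0.15, orientation=None, contact_N=None): straight line of the TCP; orientation=None keeps the orientation; v is the mean speed in m/s. With contact_N (N) it stops when the force on the tool has changed by that much, and returns True; else False.
- ctrl.move_j(angles): joint-space move.
- ctrl.gripper_to(opening): finger opening in m; the grip force is fixed at half the most; returns when the fingers have stopped.
- ctrl.hold(seconds).
- ctrl.ik(position, orientation): joint angles nearest the present ones, or None.
- ctrl.snapshot(name): name is "scene" or "side" or "wrist"; returns a dict with "frame" (400x640x3 uint8, blue, green, red), "range_z" (400x640 float32, m along the optical axis (not along the pixel's ray), 0 where there is no reading), "fovy" (degrees; the focal length in pixels is half the picture's height over the tangent of half this angle, whatever the lens; pixels are square), "cx", "cy" (the principal point, pixels), "R" (3x3) and "t" (3): a world point X has camera coordinates R X + t. Camera axes: x right, y down, z forward; pixel columns grow to the right and rows downward; lengths in m; the calibration is good to about 2 mm. A picture is of the moment at which its call begins.
A pose or a line that the arm cannot do raises ctrl.Unreachable and nothing moves.
- ctrl.hand_in(): hands the job in, once; it reports no verdict.
Readings, each from a call of its own:
- ctrl.get_time_s(): time.
- ctrl.get_joint_pos(): joint angles.
- ctrl.get_dq(): joint speeds.
- ctrl.get_joint_torque(): joint torques, N m.
- ctrl.get_tool_pos(): TCP position.
- ctrl.get_orientation(): TCP orientation.
- ctrl.get_wrist_force(): force on the tool from outside, world axes, zero at the start.
- ctrl.get_moment(): the same for the moment, N m.
- ctrl.get_finger_gap(): finger opening in m.
Only numpy, scipy, OpenCV 4.12 (cv2) and the standard library are available. Lean on these libraries where they do the work, as an engineer would, in place of code of your own. Each camera call takes 0.05 s, during which the arm holds its last target.

## Task

Gently push the closed plaster mould along the bed of the blue mould clamp until it is fully home against the rear stop, without ramming it. Then turn the black knob on top of the clamp clockwise, click by click, until the spring foot first bears on the mould, and give it exactly three more clicks and no further, because overtightened plaster cracks. Let go of the knob and leave the other things on the bench where they are.

Things in the scene. Friction and masses are not known exactly. Their poses are not given: they have to be found in the camera images.
- clamp: Blue C-frame mould clamp, fixed, 290 x 150 mm. Origin on the bench below the knob's axis; x along the bed from its open front to the column, z up. Bed top z 26 to 34 mm (it stands on packing); two guide rails 12 mm high along it, inner faces y +-33.5, x -150 to 60. Overhead arm and nose (round, 64 mm wide, z 136 to 181) reach from the column (x 85 to 130) to x -32, with a 36 mm foot below.
- stop: Dark steel rear stop block at the end of the bed, 62 mm wide, 45 mm high, fixed, 65 mm behind the knob's axis. Origin at the bottom centre of its front face, at bed height, against which the mould must rest; axes as the clamp's. The mould must not be pressed on it with more than 25 N; sliding the mould takes 4 to 10 N.
- mould_centre (a point): Centre of the loose closed plaster mould, a whitish block 150 mm long (x, pointing to the stop), 64 wide, 60 high, 0.55 to 0.9 kg, lying on the bed between the rails with 1.5 mm play a side, drawn out 35 to 65 mm from the stop. Home: this point 75 mm in front of the stop's face; the front 50 mm of the mould then still stands clear of the nose above.
- knob_grip (a point): On the knob's axis, half-way up it, 210 mm above the bench. Black ribbed round knob, 45 mm diameter, 36 mm high (z 192 to 228 mm), upright axis, free all round; below it a narrower collar, then the nose at 181 mm. It does not rise or sink as it turns. White index line on top, on the -x side of this point's frame.
- knob (a joint): Knob angle, rad, growing clockwise seen from above. Twelve clicks a turn: rests near multiples of 0.5236 (load pulls it back up to 0.08) and snaps to the nearest when let go. A click takes 0.15 N m, 0.25 when loaded. Starts on click 0 or 1, foot clear of the mould; ends at 9. Each click lowers the foot 2.5 mm; which one brings it onto the mould varies and is to be found.
- foot (a joint): Spring travel of the clamp foot, m: 0 while it hangs free, grows as the mould presses it up. The click that first brings it onto the mould leaves it anywhere from 0 to 2.5 mm in (that click is not counted); each further click adds nearly 2.5 mm. Spring 5 N at first touch plus 1.5 N per mm: 7.2 to 10.3 mm, 16 to 20 N, after the third further click.
- mallet: Bystander: rubber mallet, head 55 x 85 x 55 mm. Origin under it, on the bench.
- scraper: Bystander: steel scraper with wooden handle, lying flat, 16 mm high. Origin under it, on the bench.
- jar: Bystander: amber glass jar with metal lid, 72 mm wide, 90 mm high. Origin under it, on the bench.
- half: Bystander: open half of another plaster mould, 110 x 80 x 30 mm. Origin under it, on the bench.
- bowl: Bystander: dark rubber mixing bowl, 150 mm wide, 70 mm high. Origin under it, on the bench.
- spatula: Bystander: spatula lying flat. Origin under it, on the bench.
- soap: Bystander: white bottle, 68 mm wide, 170 mm high. Origin under it, on the bench.
Mind the look-alikes: they are no part of the job. Leave any purple look-alike of the part that bears mould_centre alone.

How it is judged:
By the outcome, as a careful person would: the job done as asked, in the order asked, and still so for the second after the job is handed in, with the robot touching nothing.
It also fails if it takes over 72 s, if anything falls off the work surface, if the arm or the gripper's body presses on something with over 40 N, if the wrist force passes 120 N, or if a joint passes its speed limit or range.

## Working session

There is one attempt and no reset: what is moved stays moved. The work goes in short steps, each a Python script; the robot and the scene stay as the last script left them, time stands still between calls to the robot, and variables do not carry over. Pictures are saved under pics/ and viewed, and the job is handed in when it is done.

```bash
mkdir -p pics; cat > h.py <<'E'
import numpy as np, cv2
from workcell import ctrl
def snap(n,fn=None):
    s=ctrl.snapshot(n)
    if fn: cv2.imwrite('pics/'+fn,s['frame'])
    return s
def f(s): return s['frame'].shape[0]/2/np.tan(np.radians(s['fovy'])/2)
def cloud(s):
    h,w=s['range_z'].shape; v,u=np.mgrid[:h,:w]; z=s['range_z']; F=f(s)
    P=np.stack([(u-s['cx'])/F*z,(v-s['cy'])/F*z,z],-1)
    return (P-s['t'])@s['R']
def ray(s,u,v,z0):
    F=f(s); d=np.array([(u-s['cx'])/F,(v-s['cy'])/F,1])@s['R']; o=-s['R'].T@s['t']
    return o+d*(z0-o[2])/d[2]
def proj(s,X):
    c=s['R']@np.array(X)+s['t']; return f(s)*c[:2]/c[2]+[s['cx'],s['cy']]
E
python3 - <<'E'
from h import *
for n in('scene','side','wrist'):
    s=snap(n,n+'0.png'); np.save(n+'0.npy',s,allow_pickle=True)
    print(n,s['fovy'],s['cx'],s['cy'],-s['R'].T@s['t'],s['R'][2],(s['range_z']>0).mean())
print(ctrl.get_time_s(),ctrl.get_orientation(),ctrl.get_wrist_force())
E
```

```text
scene 57.328489192734885 320.86857065527386 206.72014454337884 [1.21922064 0.33482386 0.74556243] [-0.68621875 -0.36532388 -0.62900103] 0.996125
side 47.98935160509859 319.0619090741867 196.87576543389775 [ 0.25630921 -1.06858251  0.9559658 ] [ 0.22924629  0.76653026 -0.5998979 ] 0.9960234375
wrist 67.30046368856571 320.696793116226 203.28576487862045 [0.10585525 0.59655787 0.37373232] [ 0.29253853 -0.09353319 -0.95166841] 0.99580859375
0.15 [-1.58599833e-04  1.51821796e-01  9.88407578e-01 -7.59629630e-04] [-0.15271913  0.16736393 -0.87571103]
```

View pics/scene0.png

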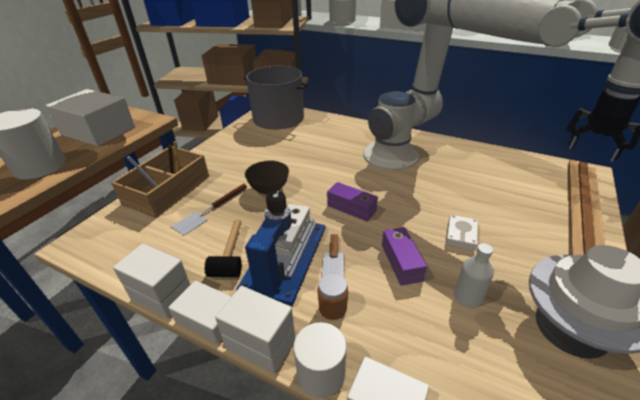

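View pics/side0.png

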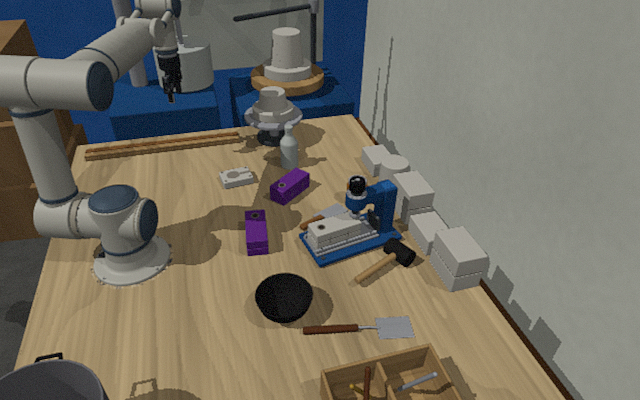

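View pics/wrist0.png

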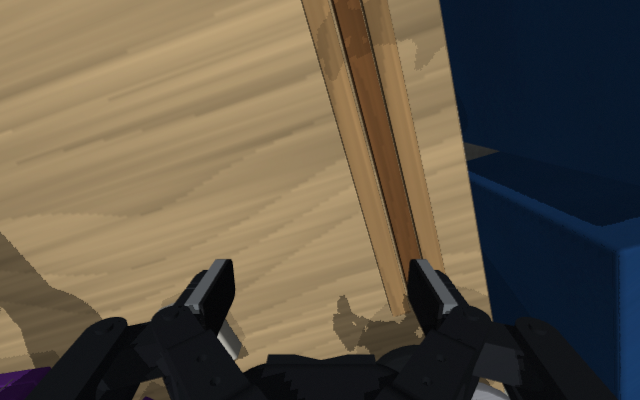

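The clamp is at scene (280,250) and side (350,225), with the whitish mould on its bed at side (340,232). Two purple look-alikes lie free, at side (256,232) and (290,186). Next I'll enlarge the clamp and measure it.

```bash
python3 - <<'E'
from h import *
a=np.load('scene0.npy',allow_pickle=True).item();b=np.load('side0.npy',allow_pickle=True).item()
A=cv2.resize(a['frame'][150:310,220:360],None,fx=2.8,fy=3.4,interpolation=cv2.INTER_CUBIC)[:544,:392]
B=cv2.resize(b['frame'][165:275,290:420],None,fx=3.08,fy=4.95,interpolation=cv2.INTER_CUBIC)
A=cv2.resize(a['frame'][160:310,230:340],(390,532),interpolation=cv2.INTER_CUBIC)
B=cv2.resize(b['frame'][165:275,290:420],(400,338),interpolation=cv2.INTER_CUBIC)
C=np.zeros((540,792,3),np.uint8);C[:532,:390]=A;C[:338,392:]=B
cv2.imwrite('pics/crop0.png',C)
for n,s in(('scene',a),('side',b)):
    P=cloud(s); hsv=cv2.cvtColor(s['frame'],cv2.COLOR_BGR2HSV)
    reg=(P[...,0]>.3)&(P[...,0]<1)&(P[...,1]<.4)&(P[...,1]>-.4)&(P[...,2]>.015)&(P[...,2]<.3)
    blue=reg&(hsv[...,0]>100)&(hsv[...,0]<122)&(hsv[...,1]>120)
    v,u=np.nonzero(blue); print(n,'blue',blue.sum(),u.min(),u.max(),v.min(),v.max())
    Q=P[blue]; print(np.percentile(Q,[1,50,99],axis=0))
    lo=Q[(Q[:,2]>.02)&(Q[:,2]<.04)][:,:2].astype(np.float32)
    r=cv2.minAreaRect(lo); print('bed rect',r, cv2.boxPoints(r))
    for i,nm in((0,'all'),):
        blk=reg&(hsv[...,2]<70)&(P[...,2]>.195)
        K=P[blk]; print('knob',len(K),K.mean(0),np.percentile(K,[2,98],axis=0)); print(cv2.minEnclosingCircle(K[K[:,2]>.222][:,:2].astype(np.float32)))
E
```

```text
scene blue 2954 239 323 219 303
[[ 0.53398792 -0.12900197  0.01860604]
 [ 0.76625764 -0.04153473  0.07318999]
 [ 0.79439695  0.00871471  0.17972358]]
bed rect ((0.6586687564849854, -0.08061106503009796), (0.27994465827941895, 0.14543093740940094), 10.23837947845459) [[ 0.5080005  -0.0339327 ]
 [ 0.53384995 -0.1770479 ]
 [ 0.809337   -0.12728943]
 [ 0.78348756  0.01582576]]
knob 333 [ 0.67284974 -0.07634539  0.21815574] [[ 0.64801185 -0.10014361  0.19615861]
 [ 0.68656252 -0.05972005  0.22984832]]
((0.6649826765060425, -0.08271889388561249), 0.023134341463446617)
side blue 2153 256 414 178 321
[[ 0.34888954 -0.34979081  0.01592492]
 [ 0.72752401 -0.09684202  0.07033863]
 [ 0.79596775 -0.04044174  0.18809504]]
bed rect ((0.5574973821640015, -0.16610080003738403), (0.5013443827629089, 0.26992475986480713), 15.846075057983398) [[ 0.27949905 -0.10471419]
 [ 0.35320306 -0.36438146]
 [ 0.8354957  -0.22748742]
 [ 0.7617917   0.03217986]]
knob 216 [ 0.66048082 -0.09417331  0.21604608] [[ 0.64264057 -0.10682161  0.1958902 ]
 [ 0.68308042 -0.06909588  0.22949575]]
((0.6630822420120239, -0.08626846969127655), 0.022460846230387688)
```

View pics/crop0.png

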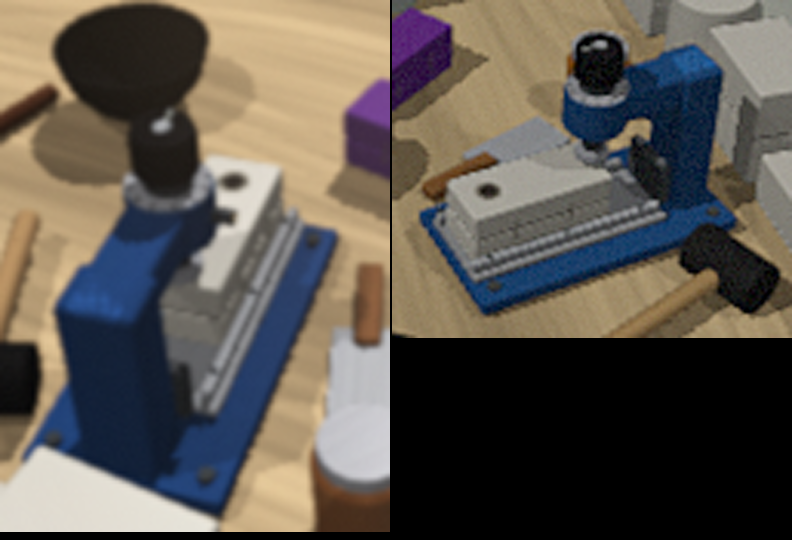

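```bash
python3 - <<'E'
from h import *
for n in('scene','side'):
    s=np.load(n+'0.npy',allow_pickle=True).item()
    P=cloud(s); hsv=cv2.cvtColor(s['frame'],cv2.COLOR_BGR2HSV)
    reg=(P[...,0]>.48)&(P[...,0]<.8)&(P[...,1]<.0)&(P[...,1]>-.19)
    top=reg&(P[...,2]>.08)&(P[...,2]<.1)&(hsv[...,1]<90)&(hsv[...,2]>110)
    top=cv2.morphologyEx(top.astype(np.uint8),cv2.MORPH_OPEN,np.ones((3,3)))>0
    Q=P[top]; print(n,len(Q),'z',np.percentile(Q[:,2],[5,50,95]))
    r=cv2.minAreaRect(Q[:,:2].astype(np.float32)); print(r,cv2.boxPoints(r))
    # column/arm top blue
    bl=reg&(P[...,2]>.165)&(P[...,2]<.195)&(hsv[...,0]>100)&(hsv[...,0]<122)&(hsv[...,1]>110)
    Q=P[bl]; r=cv2.minAreaRect(Q[:,:2].astype(np.float32)); print('arm',len(Q),np.median(Q[:,2]),r)
    k=(P[...,2]>.222)&(P[...,2]<.236)&reg; Q=P[k]; print('knobtop',len(Q),Q.mean(0),cv2.minEnclosingCircle(Q[:,:2].astype(np.float32)))
    bed=reg&(hsv[...,0]>100)&(hsv[...,0]<122)&(hsv[...,1]>110)&(P[...,2]>.018)&(P[...,2]<.04)
    Q=P[bed]; print('bed',np.median(Q[:,2]),cv2.minAreaRect(Q[:,:2].astype(np.float32)))
q=ctrl.get_joint_pos()
import itertools
for yaw in (10,190,100,-80):
  for p in ([.664,-.0845,.193],[.5,-.11,.07]):
    a=np.radians(yaw)  # tool x dir at yaw, z down
    R=np.array([[np.cos(a),np.sin(a),0],[np.sin(a),-np.cos(a),0],[0,0,-1]])
    from scipy.spatial.transform import Rotation as T
    qq=T.from_matrix(R).as_quat(); print(yaw,p,np.round(ctrl.ik(p,[qq[3],*qq[:3]]) if ctrl.ik(p,[qq[3],*qq[:3]]) is not None else [0],3))
E
```

```text
scene 433 z [0.08552607 0.09013155 0.09218348]
((0.5879504680633545, -0.07457008212804794), (0.15753403306007385, 0.057523857802152634), 28.730056762695312) [[ 0.5050547  -0.08721092]
 [ 0.53270555 -0.13765326]
 [ 0.6708462  -0.06192924]
 [ 0.6431954  -0.0114869 ]]
arm 726 0.17776117738962333 ((0.7377616167068481, -0.06532124429941177), (0.10892662405967712, 0.05096855014562607), 9.472746849060059)
knobtop 205 [ 0.66680021 -0.08079106  0.22750366] ((0.6649782061576843, -0.08255705237388611), 0.02321028523147106)
bed 0.02243845789386419 ((0.6508051156997681, -0.06936074048280716), (0.28935864567756653, 0.13850511610507965), 0.044780924916267395)
side 659 z [0.08535902 0.08895041 0.09182028]
((0.5954107642173767, -0.0956868976354599), (0.14679282903671265, 0.0692579448223114), 10.840985298156738) [[ 0.5168111  -0.07548064]
 [ 0.5298374  -0.14350253]
 [ 0.67401046 -0.11589316]
 [ 0.6609841  -0.04787126]]
arm 417 0.17577390329043455 ((0.7114377021789551, -0.07944382727146149), (0.1580992490053177, 0.05675642937421799), 11.443443298339844)
knobtop 125 [ 0.66349398 -0.08547598  0.22641109] ((0.6640788316726685, -0.08306467533111572), 0.0249829962849617)
bed 0.021406195941245054 ((0.6520549058914185, -0.08892066776752472), (0.2842858135700226, 0.1502266228199005), 10.142271041870117)
10 [0.664, -0.0845, 0.193] [-0.177  0.285  1.011 -0.     1.845  1.219]
10 [0.5, -0.11, 0.07] [-0.283 -0.137  1.671 -0.     1.608  1.113]
190 [0.664, -0.0845, 0.193] [-0.177  0.285  1.011 -0.     1.845 -1.923]
190 [0.5, -0.11, 0.07] [-0.283 -0.137  1.671 -0.     1.608 -2.028]
100 [0.664, -0.0845, 0.193] [-0.177  0.285  1.011 -0.     1.845 -0.352]
100 [0.5, -0.11, 0.07] [-0.283 -0.137  1.671 -0.     1.608 -0.458]
-80 [0.664, -0.0845, 0.193] [0]
-80 [0.5, -0.11, 0.07] [0]
```

```bash
cat >> h.py <<'E'
from scipy.spatial.transform import Rotation as T
def quat(yawdeg):
    a=np.radians(yawdeg)
    q=T.from_matrix([[np.cos(a),np.sin(a),0],[np.sin(a),-np.cos(a),0],[0,0,-1]]).as_quat(); return [q[3],*q[:3]]
YAW=10.4; K=np.array([.6645,-.0833])
def loc(x,y,z):
    a=np.radians(YAW); return [K[0]+np.cos(a)*x-np.sin(a)*y,K[1]+np.sin(a)*x+np.cos(a)*y,z]
def inv(P):
    a=np.radians(YAW); d=np.asarray(P)[...,:2]-K; return np.stack([d@[np.cos(a),np.sin(a)],d@[-np.sin(a),np.cos(a)],np.asarray(P)[...,2]],-1)
E
python3 - <<'E'
from h import *
ctrl.line_to([.18,.572,.30],v=.3)
ctrl.reach(loc(-.20,0,.30),quat(190.4))
s=snap('wrist','w1.png'); np.save('w1.npy',s,allow_pickle=True)
print(ctrl.get_time_s(),ctrl.get_tool_pos(),ctrl.get_joint_pos(),ctrl.get_wrist_force(), -s['R'].T@s['t'])
P=cloud(s); print([proj(s,loc(*x)) for x in((0,0,.228),(-.14,0,.09))])
E
```

```text
3.3583 [ 0.46796741 -0.11885359  0.29995596] [-3.19292456e-01 -1.71040066e-01  1.29198701e+00  1.34739846e-04
  2.02072266e+00 -2.07248619e+00] [-0.61574426 -0.79063785 -0.7346479 ] [ 0.3914338  -0.13262058  0.48273849]
[array([319.25642998, 373.71102494]), array([319.86577168, 210.67771256])]
```

View pics/w1.png

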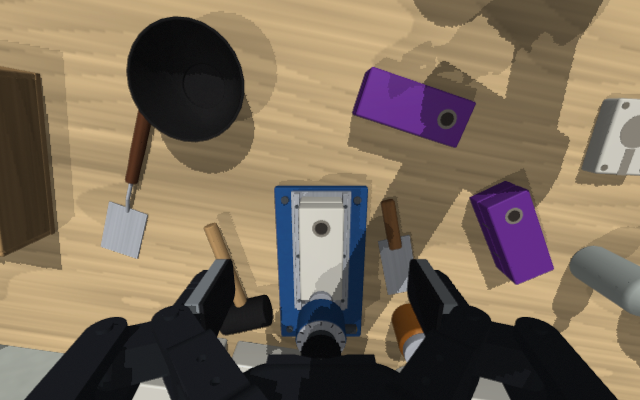

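The wrist view from above shows the clamp bed front edge at row about 187 and the mould's front at row about 194 (columns 300–350). The knob is at about (320,345), partly hidden by the fingers. I'll measure these to refine the axes.

```bash
python3 - <<'E'
from h import *
s=np.load('w1.npy',allow_pickle=True).item(); im=s['frame'];P=cloud(s); L=inv(P)
hsv=cv2.cvtColor(im,cv2.COLOR_BGR2HSV)
# row-wise edges of mould top & bed by rays
top=(abs(L[...,2]-.09)<.006)&(abs(L[...,1])<.05)&(L[...,0]<-.03)&(L[...,0]>-.17)
v,u=np.nonzero(top); print('top rows',v.min(),v.max(),np.median(P[top][:,2]))
print('front edge',[ (c,np.nonzero(top[:,c])[0].min(), inv(ray(s,c,np.nonzero(top[:,c])[0].min(),.09))[:2].round(4)) for c in range(304,346,8)])
for r in range(200,285,14):
    c=np.nonzero(top[r])[0]; print(r,c.min(),c.max(),inv(ray(s,c.min(),r,.09))[:2].round(4),inv(ray(s,c.max()+1,r,.09))[:2].round(4))
bl=(hsv[...,0]>100)&(hsv[...,0]<122)&(hsv[...,1]>110)&(L[...,2]<.04)&(L[...,2]>.01)&(abs(L[...,1])<.1)
print('bedz',np.median(P[bl][:,2]))
for r in range(192,250,14):
    c=np.nonzero(bl[r])[0]; print(r,c.min(),c.max(),inv(ray(s,c.min(),r,.022))[:2].round(4),inv(ray(s,c.max()+1,r,.022))[:2].round(4))
kt=(P[...,2]>.215)&(P[...,2]<.235)&(abs(L[...,0])<.04)&(abs(L[...,1])<.04)
v,u=np.nonzero(kt);print('knob',len(v),u.min(),u.max(),v.min(),v.max(), L[kt].min(0),L[kt].max(0),np.median(P[kt][:,2]))
cv2.imwrite('pics/w1c.png',cv2.resize(im[170:390,240:400],(560,770//1),interpolation=cv2.INTER_CUBIC)[:600])
E
```

```text
top rows 207 280 0.09085527605148389Traceback (most recent call last):
  File "<stdin>", line 7, in <module>
    return umr_minimum(a, axis, None, out, keepdims, initial, where)
ValueError: zero-size array to reduction operation minimum which has no identity
```

```bash
python3 - <<'E'
from h import *
s=np.load('w1.npy',allow_pickle=True).item(); im=s['frame'];P=cloud(s); L=inv(P)
hsv=cv2.cvtColor(im,cv2.COLOR_BGR2HSV)
top=(abs(L[...,2]-.09)<.007)&(abs(L[...,1])<.05)&(L[...,0]<-.03)&(L[...,0]>-.17)
v,u=np.nonzero(top); print(u.min(),u.max())
I=lambda c,r,z:inv(ray(s,c,r,z))[:2].round(4)
for c in range(310,346,8):
    w=np.nonzero(top[:,c])[0]
    if len(w): print('front',c,w.min(),I(c,w.min(),.09))
for r in range(200,285,14):
    c=np.nonzero(top[r])[0]
    if len(c): print(r,c.min(),c.max(),I(c.min(),r,.09),I(c.max()+1,r,.09))
bl=(hsv[...,0]>100)&(hsv[...,0]<122)&(hsv[...,1]>110)&(L[...,2]<.04)&(L[...,2]>.01)&(abs(L[...,1])<.1)
print('bedz',np.median(P[bl][:,2]))
for r in range(192,250,14):
    c=np.nonzero(bl[r])[0]; print(r,c.min(),c.max(),I(c.min(),r,.022),I(c.max()+1,r,.022))
kt=(P[...,2]>.215)&(P[...,2]<.235)&(abs(L[...,0])<.04)&(abs(L[...,1])<.04)
v,u=np.nonzero(kt);print('knob',len(v),u.min(),u.max(),v.min(),v.max(), L[kt].min(0),L[kt].max(0),np.median(P[kt][:,2]))
cv2.imwrite('pics/w1c.png',cv2.resize(im[180:370,250:390],(560,760),interpolation=cv2.INTER_CUBIC)[:600])
E
```

```text
298 343
front 310 207 [-0.1453 -0.0136]
front 318 207 [-0.1454 -0.0026]
front 326 207 [-0.1454  0.0084]
front 334 207 [-0.1454  0.0195]
front 342 207 [-0.1455  0.0305]
214 298 343 [-0.135  -0.0304] [-0.1352  0.0335]
228 299 343 [-0.114  -0.0294] [-0.1142  0.0341]
242 299 342 [-0.0924 -0.0298] [-0.0926  0.0333]
256 299 342 [-0.07   -0.0302] [-0.0702  0.0338]
270 300 342 [-0.0469 -0.0292] [-0.0471  0.0344]
bedz 0.022825571097070736
192 275 367 [-0.1475 -0.0716] [-0.1479  0.0764]
206 276 366 [-0.124 -0.071] [-0.1244  0.076 ]
220 276 365 [-0.0998 -0.0721] [-0.1002  0.0756]
234 277 365 [-0.0748 -0.0715] [-0.0753  0.0768]
248 278 364 [-0.0491 -0.0709] [-0.0495  0.0764]
knob 289 303 338 347 359 [-0.02480666 -0.01816222  0.21506377] [-0.01306645  0.02079015  0.22945623] 0.2211927187566269
```

View pics/w1c.png

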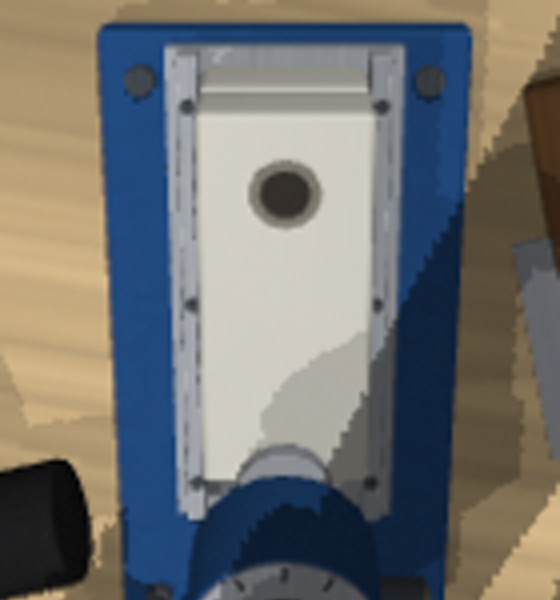

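```bash
sed -i 's/^YAW=.*/YAW=10.4; K=np.array([.6641,-.0813])/' h.py; python3 - <<'E'
from h import *
ctrl.gripper_to(0.0); print(ctrl.get_finger_gap())
ctrl.line_to(loc(-.185,0,.30),v=.2)
ctrl.line_to(loc(-.185,0,.066),v=.15)
f0=ctrl.get_wrist_force(); print('f0',f0,ctrl.get_time_s())
r=ctrl.line_to(loc(-.135,0,.066),v=.02,contact_N=3)
print(r,inv(ctrl.get_tool_pos()),ctrl.get_wrist_force()-f0,ctrl.get_time_s())
snap('side','s2.png'); s=snap('wrist','w2.png')
E
```

```text
-0.000120877675029245
f0 [-0.84528951 -0.61432477  0.36071528] 6.0833
False [-1.35028274e-01 -2.61636152e-05  6.60453528e-02] [ 2.18910686 -0.26358622  0.37829197] 8.7333
```

View pics/w2.png

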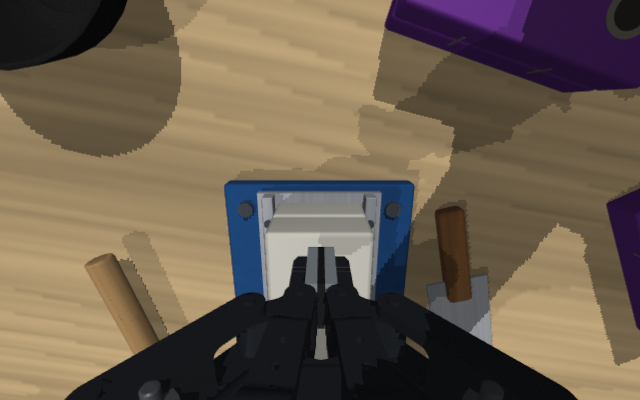

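View pics/s2.png

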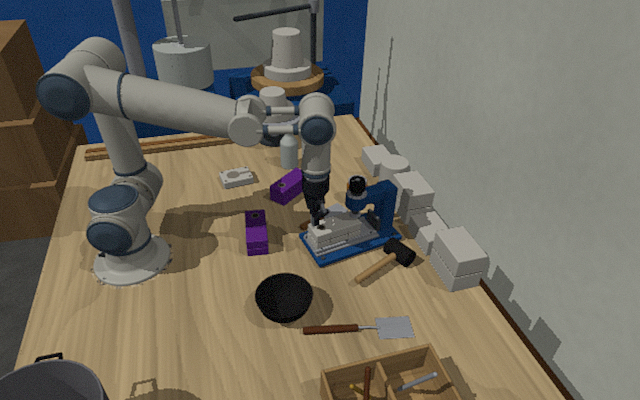

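```bash
python3 - <<'E'
from h import *
s=snap('wrist'); L=inv(cloud(s)); np.save('w2.npy',s,allow_pickle=True)
print(inv(-s['R'].T@s['t'] ), s['R'][2])
for r in range(190,300,6): print(r,L[r,285].round(4),L[r,313].round(4),L[r,340].round(4))
print(proj(s,ctrl.get_tool_pos()))
cv2.imwrite('pics/w2c.png',cv2.resize(s['frame'][170:320,220:420],(800,600),interpolation=cv2.INTER_CUBIC))
print(ctrl.get_wrist_force())
E
```

```text
[-0.21277991  0.0003894   0.24879758] [ 0.30197567  0.05578568 -0.95168201]
190 [-0.1508 -0.0273  0.0234] [-0.1508 -0.0055  0.0231] [-0.1505  0.0156  0.0219]
196 [-0.1481 -0.0266  0.0304] [-0.1481 -0.0054  0.0303] [-0.1484  0.015   0.0312]
202 [-0.1433 -0.0267  0.0306] [-0.1436 -0.0054  0.0311] [-0.1438  0.0151  0.0318]
208 [-0.1441 -0.0248  0.047 ] [-0.1435 -0.005   0.0452] [-0.1441  0.0142  0.0467]
214 [-0.1438 -0.0235  0.0586] [-0.144  -0.0047  0.059 ] [-0.1437  0.0135  0.0581]
220 [-0.144  -0.0222  0.0704] [-0.1442 -0.0044  0.0708] [-0.1435  0.0128  0.0689]
226 [-0.1441 -0.021   0.0808] [-0.1443 -0.0041  0.0812] [-0.1441  0.0121  0.0806]
232 [-0.1439 -0.0201  0.0893] [-0.1436 -0.004   0.0886] [-0.1434  0.0117  0.088 ]
238 [-0.141  -0.0199  0.0912] [-0.1405 -0.0039  0.09  ] [-0.1413  0.0115  0.0917]
244 [-0.1374 -0.02    0.0915] [-0.1373 -0.0039  0.0912] [-0.1372  0.0116  0.0911]
250 [-0.1333 -0.0202  0.091 ] [-0.1449 -0.0033  0.1139] [-0.1335  0.0117  0.0912]
256 [-0.1296 -0.0203  0.0914] [-0.145  -0.0032  0.1204] [-0.1401  0.0103  0.1112]
262 [-0.1258 -0.0204  0.0916] [-0.1443 -0.0031  0.125 ] [-0.1415  0.0098  0.1198]
268 [-0.1218 -0.0206  0.0915] [-0.1446 -0.0029  0.1308] [-0.1414  0.0095  0.1253]
274 [-0.1177 -0.0207  0.0914] [-0.145  -0.0028  0.1366] [-0.1418  0.0091  0.1312]
280 [-0.1127 -0.0211  0.09  ] [-0.1449 -0.0027  0.1411] [-0.1409  0.0089  0.1346]
286 [-0.1095 -0.021   0.0914] [-0.1437 -0.0026  0.1436] [-0.1479  0.0078  0.1499]
292 [-0.1461 -0.013   0.1512] [-0.1465 -0.0024  0.1517] [-0.1476  0.0076  0.1533]
298 [-0.145  -0.0128  0.1534] [-0.146  -0.0023  0.1548] [-0.1454  0.0076  0.1539]
[319.8822294  230.40800061]
[ 0.55478013 -0.16159156 -0.05263143]
```

View pics/w2c.png

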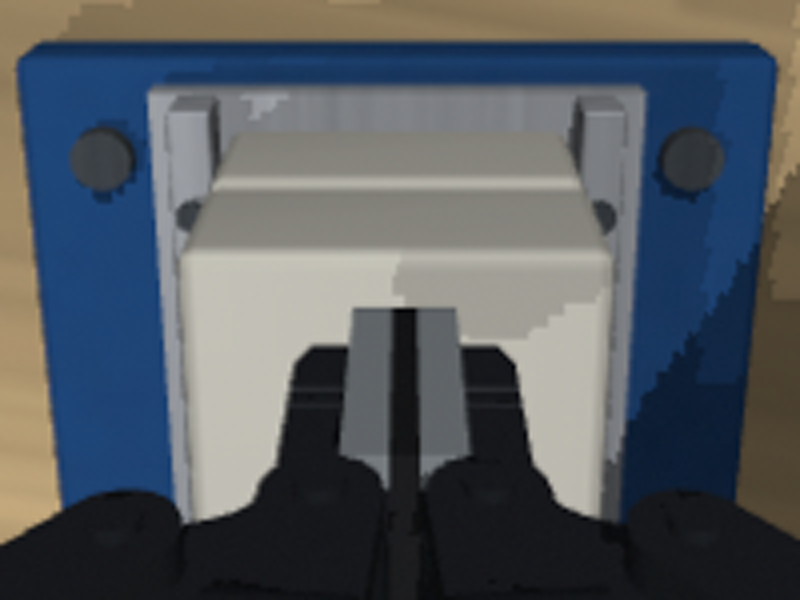

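```bash
python3 - <<'E'
from h import *
s=np.load('w1.npy',allow_pickle=True).item(); P=cloud(s)
for u in(215,222,228,415,422,428):
    print(u,[(r,P[r,u].round(3).tolist()) for r in (262,266,275,290)])
print('TCP .30')
s=ctrl.snapshot('side'); L=inv(cloud(s)); im=s['frame']
print(proj(s,ctrl.get_tool_pos()), proj(s,loc(-.135,0,.109)))
cv2.imwrite('pics/s2c.png',cv2.resize(im[170:270,280:410],(780,600),interpolation=cv2.INTER_CUBIC))
E
```

```text
215 [(262, [0.467, -0.168, 0.36]), (266, [0.466, -0.166, 0.364]), (275, [0.466, -0.164, 0.371]), (290, [0.468, -0.161, 0.379])]
222 [(262, [0.466, -0.165, 0.36]), (266, [0.466, -0.164, 0.364]), (275, [0.468, -0.162, 0.368]), (290, [0.474, -0.161, 0.371])]
228 [(262, [0.466, -0.162, 0.359]), (266, [0.468, -0.162, 0.359]), (275, [0.472, -0.161, 0.361]), (290, [0.479, -0.16, 0.363])]
415 [(262, [0.45, -0.078, 0.36]), (266, [0.451, -0.078, 0.363]), (275, [0.456, -0.077, 0.362]), (290, [0.461, -0.076, 0.365])]
422 [(262, [0.45, -0.075, 0.36]), (266, [0.45, -0.076, 0.364]), (275, [0.45, -0.078, 0.371]), (290, [0.455, -0.078, 0.374])]
428 [(262, [0.449, -0.072, 0.359]), (266, [0.449, -0.073, 0.364]), (275, [0.45, -0.076, 0.371]), (290, [0.452, -0.078, 0.379])]
TCP .30
[314.07606779 234.25526002] [314.23662532 223.18336402]
```

View pics/s2c.png

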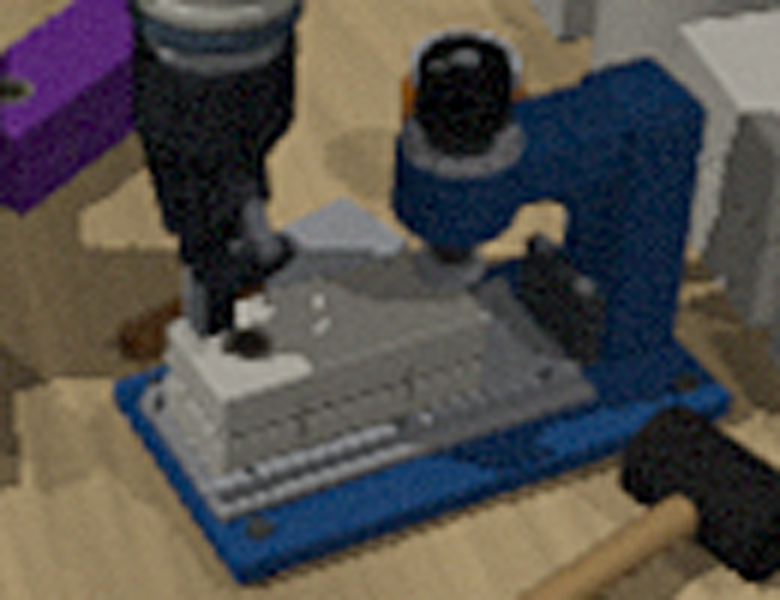

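Both views show the fingertips above the mould at z≈0.109, although the reported TCP is at z=0.066. So the real fingertips end about 43 mm short of the reported TCP, and nothing has been touched yet. I'll back off, go lower with that offset, and check by picture.

```bash
cat >> h.py <<'E'
OFF=.043
E
python3 - <<'E'
from h import *
ctrl.line_to(loc(-.190,0,.066),v=.15)
ctrl.line_to(loc(-.190,0,.066-OFF),v=.1,contact_N=5)
s=snap('wrist','w3.png'); L=inv(cloud(s)); np.save('w3.npy',s,allow_pickle=True)
for r in range(226,300,6): print(r,L[r,305].round(4),L[r,313].round(4),L[r,333].round(4))
print(ctrl.get_tool_pos(),ctrl.get_time_s(),ctrl.get_wrist_force())
E
```

```text
226 [-0.1844 -0.0109  0.0019] [-0.184  -0.0051  0.001 ] [-0.1843  0.0096  0.0017]
232 [-0.1789 -0.011   0.0003] [-0.1793 -0.0051  0.0011] [-0.1795  0.0097  0.0014]
238 [-0.1745 -0.0111  0.0012] [-0.1738 -0.0052 -0.0003] [-0.1743  0.0098  0.0006]
244 [-0.1696 -0.0111  0.0012] [-0.1692 -0.0052  0.0003] [-0.1692  0.0099  0.0002]
250 [-0.1644 -0.0112  0.0007] [-0.1999 -0.0033  0.0713] [-0.1996  0.0067  0.0706]
256 [-0.1957 -0.0074  0.0696] [-0.2    -0.0031  0.0778] [-0.1996  0.0064  0.0769]
262 [-0.1957 -0.0071  0.0758] [-0.1998 -0.003   0.0831] [-0.1996  0.0062  0.0828]
268 [-0.1957 -0.0068  0.0814] [-0.1994 -0.0029  0.0878] [-0.1998  0.006   0.0885]
274 [-0.1995 -0.0061  0.093 ] [-0.1993 -0.0027  0.0927] [-0.2002  0.0057  0.0941]
280 [-0.1995 -0.0059  0.0976] [-0.1999 -0.0026  0.0983] [-0.2001  0.0056  0.0985]
286 [-0.2011 -0.0056  0.1044] [-0.1982 -0.0026  0.0999] [-0.2005  0.0054  0.1035]
292 [-0.2023 -0.0053  0.1101] [-0.2014 -0.0023  0.1088] [-0.2001  0.0053  0.1069]
298 [-0.2004 -0.0052  0.1111] [-0.2005 -0.0023  0.1112] [-0.2009  0.005   0.1119]
[ 0.47770308 -0.11565185  0.0235542 ] 10.0833 [ 0.12287162  0.38903345 -0.07976876]
```

View pics/w3.png

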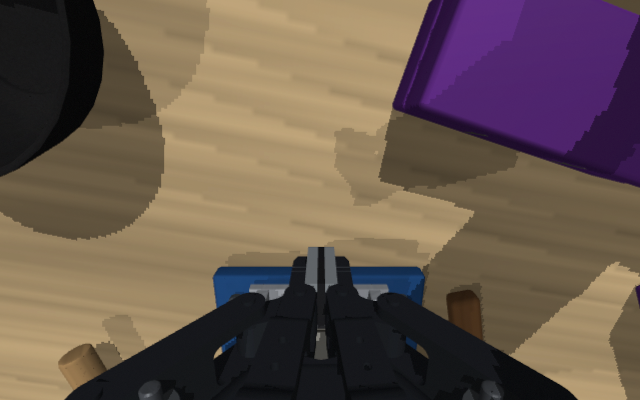

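```bash
python3 - <<'E'
from h import *
z=.023; ex=np.array(loc(1,0,0))[:2]-np.array(loc(0,0,0))[:2]
f0=ctrl.get_wrist_force()
ctrl.line_to(loc(-.162,0,z),v=.06)
F=lambda: float((ctrl.get_wrist_force()-f0)[:2]@ex)
print('pre',F())
r=ctrl.line_to(loc(-.147,0,z),v=.015,contact_N=3.5); print(r,inv(ctrl.get_tool_pos())[0],F(),ctrl.get_time_s())
for x in (-.14,-.13,-.122):
    r=ctrl.line_to(loc(x,0,z),v=.02,contact_N=14); print(r,x,inv(ctrl.get_tool_pos())[0],F(),ctrl.get_time_s())
    if r: break
snap('wrist','w4.png')
E
```

```text
pre -0.9576996039994852
True -0.15619653700735325 -0.820180396040141 11.2583
False -0.14 -0.14029847794220424 -3.6509881201439933 12.2417
False -0.13 -0.12939444362983402 -1.4927506435000129 12.8917
False -0.122 -0.12198698631884415 -4.817096823852642 13.4417
```

View pics/w4.png

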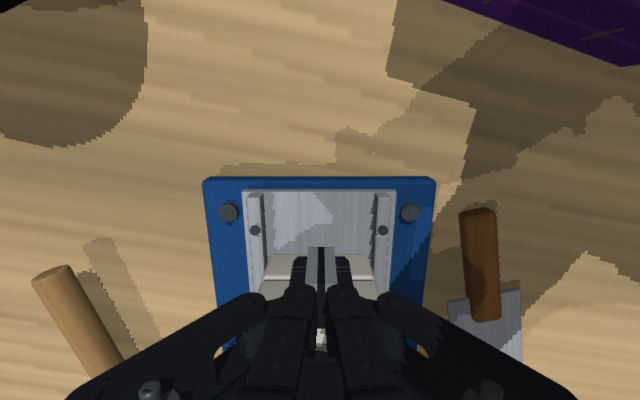

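```bash
python3 - <<'E'
from h import *
z=.023; ex=np.array(loc(1,0,0))[:2]-np.array(loc(0,0,0))[:2]
F=lambda: float(np.mean([ctrl.get_wrist_force()[:2]@ex for _ in range(3)]))
r=ctrl.line_to(loc(-.103,0,z),v=.02,contact_N=12); print(r,inv(ctrl.get_tool_pos())[0],F(),ctrl.get_time_s())
x=-.103
if not r:
    r=ctrl.line_to(loc(-.085,0,z),v=.006,contact_N=9)
print(r,inv(ctrl.get_tool_pos())[0],F(),ctrl.get_time_s())
s=snap('wrist','w5.png'); np.save('w5.npy',s,allow_pickle=True); t=snap('side','s5.png'); print(F())
cv2.imwrite('pics/s5c.png',cv2.resize(t['frame'][170:270,290:420],(780,600),interpolation=cv2.INTER_CUBIC))
E
```

```text
False -0.10326007242276615 -6.621865175353872 14.5917
True -0.09850149250756826 0.3715687827034418 15.9917
0.04923147828122818
```

View pics/s5c.png

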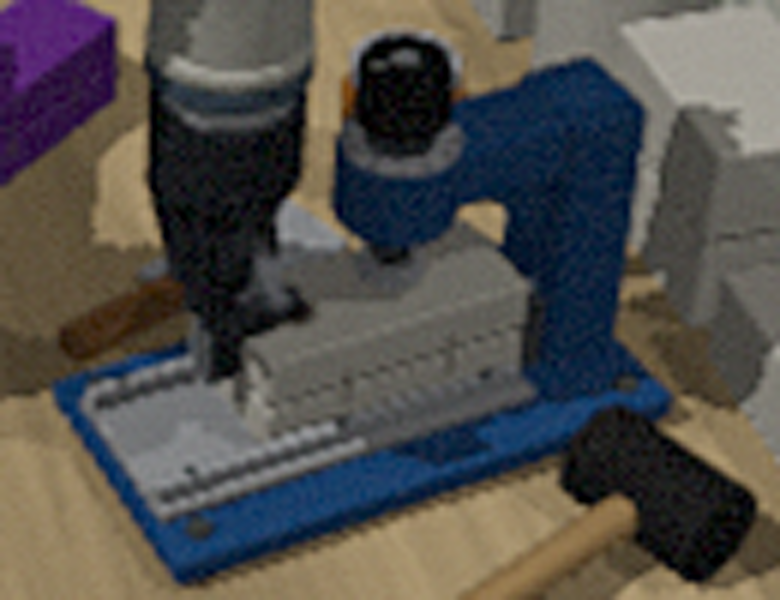

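```bash
python3 - <<'E'
from h import *
z=.023; ex=np.array(loc(1,0,0))[:2]-np.array(loc(0,0,0))[:2]
F=lambda: float(np.mean([ctrl.get_wrist_force()[:2]@ex for _ in range(3)]))
for k in range(2):
    r=ctrl.line_to(loc(-.09,0,z),v=.006,contact_N=13); print(r,inv(ctrl.get_tool_pos())[0],F(),ctrl.get_time_s())
s=snap('side'); L=inv(cloud(s)); 
m=(abs(L[...,1])<.036)&(abs(L[...,2]-.09)<.006)&(L[...,0]<.0)&(L[...,0]>-.12)
print('front',np.percentile(L[m][:,0],[0,1,3]))
m=(abs(L[...,1]+.032)<.006)&(abs(L[...,2]-.06)<.02)&(L[...,0]<.1)&(L[...,0]>-.12)
print('side',np.percentile(L[m][:,0],[0,1,3,97,99,100]))
E
```

```text
True -0.09913683997978659 -0.23118846053911593 16.9083
True -0.09974093984621434 -0.2658235238198399 17.675
front [-0.10786052 -0.10671929 -0.10354011]
side [-0.11669071 -0.0851087  -0.08304012  0.09298531  0.09732301  0.09917297]
```

```bash
python3 - <<'E'
from h import *
ctrl.line_to(loc(-.150,0,.023),v=.1)
ctrl.line_to(loc(-.150,0,.19),v=.3)
ctrl.gripper_to(.085)
s=snap('wrist','w6.png'); np.save('w6.npy',s,allow_pickle=True); L=inv(cloud(s)); print(ctrl.get_time_s())
m=(abs(L[...,1])<.02)&(L[...,2]>.05)&(L[...,2]<.08)&(L[...,0]<-.05)&(L[...,0]>-.12)
print('front face x',m.sum(),np.percentile(L[m][:,0],[5,50,95]))
m=(abs(L[...,1])<.03)&(abs(L[...,2]-.09)<.006)&(L[...,0]<-.04)&(L[...,0]>-.12)
print('top z',np.median(L[m][:,2]),'edge',np.percentile(L[m][:,0],[0,2]))
kt=(L[...,2]>.222)&(L[...,2]<.234)&(abs(L[...,0])<.035)&(abs(L[...,1])<.035)
print('knob',kt.sum(),L[kt].min(0),L[kt].max(0))
E
```

```text
19.9167
front face x 387 [-0.08607185 -0.08548352 -0.08367282]
top z 0.09085472664496463 edge [-0.08650858 -0.08571453]Traceback (most recent call last):
  File "<stdin>", line 11, in <module>
    return umr_minimum(a, axis, None, out, keepdims, initial, where)
ValueError: zero-size array to reduction operation minimum which has no identity
```

View pics/w6.png

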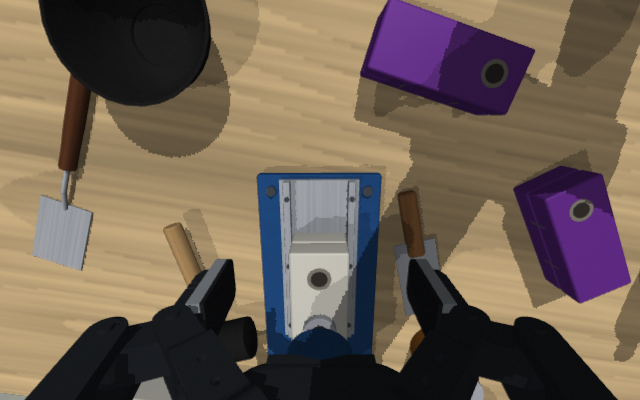

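```bash
python3 - <<'E'
from h import *
ctrl.gripper_to(.06)
ctrl.reach(loc(-.06,0,.26),quat(190.4))
s=snap('wrist','w7.png'); np.save('w7.npy',s,allow_pickle=True); P=cloud(s); L=inv(P); print(ctrl.get_time_s(),ctrl.get_finger_gap(),ctrl.get_tool_pos())
print(-s['R'].T@s['t'],proj(s,loc(0,0,.228)))
kt=(L[...,2]>.215)&(L[...,2]<.24)&(abs(L[...,0])<.035)&(abs(L[...,1])<.035)
if kt.sum(): print('knob',kt.sum(),L[kt].min(0),L[kt].max(0))
tz=(L[...,2]>.27)&(L[...,2]<.36); v,u=np.nonzero(tz); o=np.argsort(v)[:12]; print([(v[i],u[i],L[v[i],u[i]].round(3).tolist()) for i in o])
E
```

```text
20.8667 0.05971250977133687 [ 0.60436061 -0.09227826  0.2587521 ]
[ 0.5286934  -0.10580221  0.44221248] [319.90094538 283.23050788]
knob 2446 [-0.02463758 -0.02452451  0.21500887] [0.02138305 0.02253147 0.23118955]
[(np.int64(251), np.int64(247), [-0.069, -0.036, 0.308]), (np.int64(251), np.int64(248), [-0.069, -0.036, 0.307]), (np.int64(251), np.int64(249), [-0.069, -0.035, 0.308]), (np.int64(251), np.int64(250), [-0.069, -0.035, 0.307]), (np.int64(251), np.int64(251), [-0.069, -0.034, 0.308]), (np.int64(251), np.int64(252), [-0.069, -0.034, 0.307]), (np.int64(251), np.int64(253), [-0.069, -0.033, 0.307]), (np.int64(251), np.int64(254), [-0.07, -0.033, 0.308]), (np.int64(251), np.int64(255), [-0.07, -0.032, 0.308]), (np.int64(251), np.int64(256), [-0.07, -0.031, 0.309]), (np.int64(251), np.int64(257), [-0.069, -0.031, 0.307]), (np.int64(251), np.int64(258), [-0.07, -0.031, 0.308])]
```

View pics/w7.png

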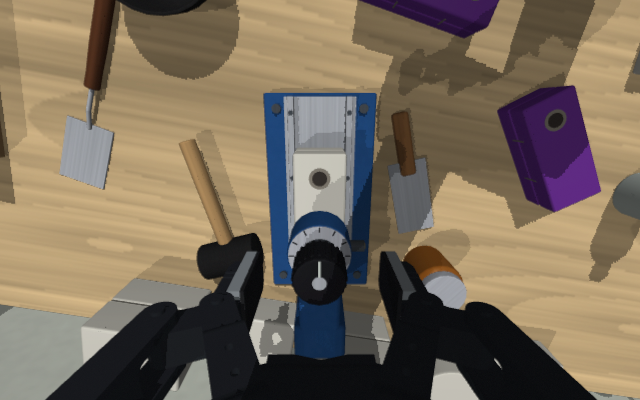

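The knob is at (319,283) with its index line pointing up the image (clamp −x), so it's on click 0. I'll fit its centre and grip it.

```bash
python3 - <<'E'
from h import *
s=np.load('w7.npy',allow_pickle=True).item(); P=cloud(s); L=inv(P)
kt=((L[...,2]>.223)&(L[...,2]<.235)&(abs(L[...,0])<.035)&(abs(L[...,1])<.035)).astype(np.uint8)
kt=cv2.morphologyEx(kt,cv2.MORPH_OPEN,np.ones((3,3)))
c=max(cv2.findContours(kt,cv2.RETR_EXTERNAL,cv2.CHAIN_APPROX_NONE)[0],key=cv2.contourArea)[:,0]
X=np.array([inv(ray(s,u,v,.228))[:2] for u,v in c]).astype(np.float32)
(cc,r)=cv2.minEnclosingCircle(X); print('knob local',cc,r,'ellipse',cv2.fitEllipse(X))
cx,cy=cv2.fitEllipse(X)[0]
c0=np.array(loc(cx,cy,.0)[:2]); print(c0)
np.save('knob.npy',c0)
# initial q6
q=ctrl.ik([*c0,.26],quat(220.4)); print(q)
cv2.imwrite('pics/w7c.png',cv2.resize(s['frame'][200:320,250:390],(700,600),interpolation=cv2.INTER_CUBIC))
E
```

```text
knob local (-0.002681904938071966, -0.00034653954207897186) 0.02388787642121315 ellipse ((-0.002376179676502943, -0.000882816850207746), (0.04415258765220642, 0.0459844209253788), 82.66388702392578)
[ 0.66192222 -0.08259726]
[-1.75134598e-01  3.10949860e-01  8.60155606e-01 -4.44089210e-16
  1.97048719e+00 -2.45104394e+00]
```

View pics/w7c.png

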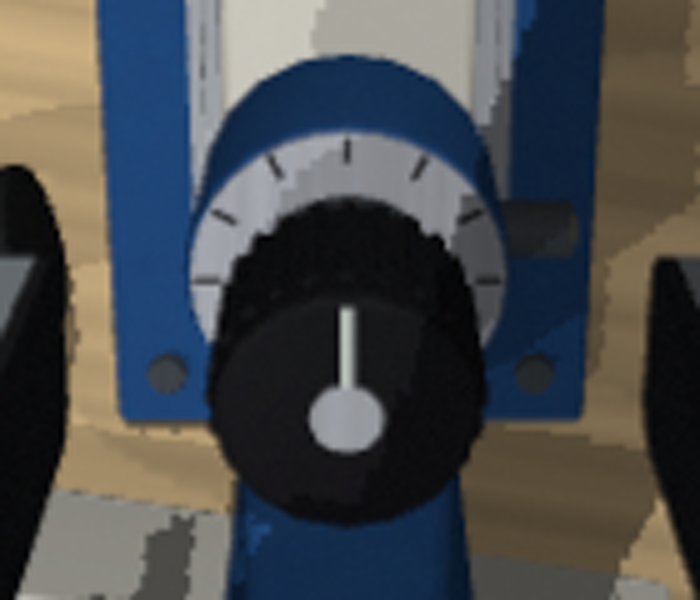

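```bash
cat >> h.py <<'E'
C=loc(-.001,-.0004,0)[:2]
E
python3 - <<'E'
from h import *
ctrl.reach([*C,.26],quat(220.4))
r=ctrl.line_to([*C,.147],v=.1,contact_N=6); print(r,ctrl.get_tool_pos(),ctrl.get_wrist_force())
s=snap('wrist','w8.png'); t=snap('side','s8.png'); np.save('s8.npy',t,allow_pickle=True)
L=inv(cloud(s)); tz=(L[...,2]>.15)&(L[...,2]<.24)&(np.hypot(L[...,0],L[...,1])<.06); v,u=np.nonzero(tz)
print('time',ctrl.get_time_s(),ctrl.get_joint_pos(),ctrl.get_moment())
cv2.imwrite('pics/s8c.png',cv2.resize(t['frame'][150:270,290:430],(700,600),interpolation=cv2.INTER_CUBIC))
E
```

```text
False [ 0.66360929 -0.08195927  0.14815552] [ 0.357528    0.23270605 -0.42487098]
time 22.7917 [-1.73747617e-01  2.72918217e-01  1.10478970e+00  1.04511882e-05
  1.76225947e+00 -2.44960598e+00] [ 0.00572745  0.02118373 -0.02687825]
```

View pics/w8.png

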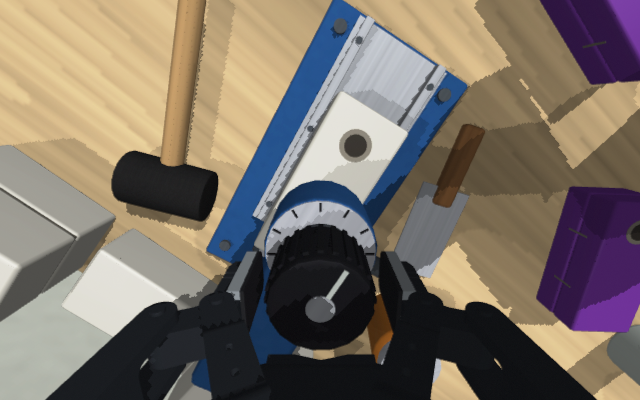

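View pics/s8c.png

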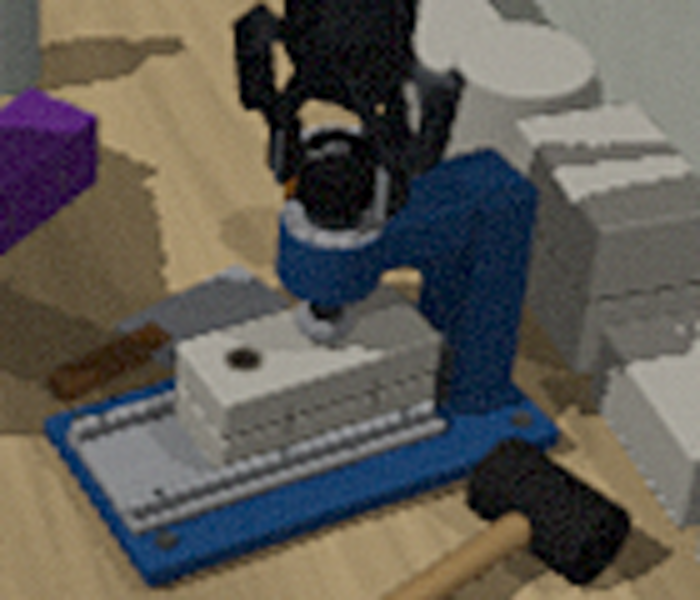

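```bash
cat >> h.py <<'E'
def turn(total,n,log=True):
    q=np.array(ctrl.get_joint_pos()); out=[]
    base=np.load('qg.npy'); cmd=np.load('qc.npy')
    for i in range(n):
        cmd=cmd.copy(); cmd[5]+=total/n; ctrl.move_j(list(cmd))
        m=np.mean([ctrl.get_moment()[2] for _ in range(4)])
        out.append((round(float(ctrl.get_joint_pos()[5]-base[5]),3),round(float(m),3)))
    np.save('qc.npy',cmd); return out
E
python3 - <<'E'
from h import *
ctrl.gripper_to(.04); print(ctrl.get_finger_gap(),ctrl.get_wrist_force(),ctrl.get_moment(),ctrl.get_tool_pos())
q=np.array(ctrl.get_joint_pos()); np.save('qg.npy',q); np.save('qc.npy',q)
t0=ctrl.get_time_s()
print(turn(.5236,8)); print(ctrl.get_time_s()-t0,ctrl.get_time_s(),ctrl.get_wrist_force())
s=snap('wrist','w9.png'); t=snap('side'); np.save('s9.npy',t,allow_pickle=True)
E
```

```text
0.04414599451765831 [ 1.53525773 -0.84547429  3.04708828] [-0.21905269 -0.24498232 -0.02545228] [ 0.66377917 -0.08223331  0.14799613]
[(0.064, 0.124), (0.128, 0.081), (0.193, 0.076), (0.259, -0.133), (0.324, -0.078), (0.39, -0.005), (0.456, -0.136), (0.521, 0.019)]
2.0 25.075 [ 4.55582991 -4.05036883  0.89913971]
```

View pics/w9.png

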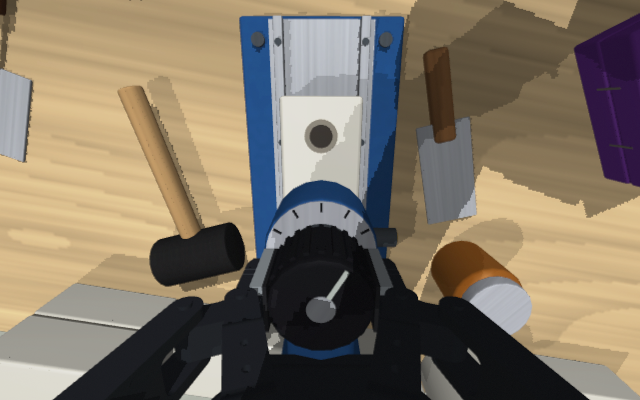

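```bash
cat >> h.py <<'E'
def turn2(n=8):
    base=np.load('qg.npy'); cmd=np.load('qc.npy'); out=[]
    for i in range(n):
        cmd[5]+=.5236/n; ctrl.move_j(list(cmd)); ms=[]
        for _ in range(4): ctrl.hold(.015); ms.append(ctrl.get_moment()[2])
        out.append((float(ctrl.get_joint_pos()[5]-base[5]),float(np.mean(ms)),float(np.std(ms))))
    np.save('qc.npy',cmd); o=np.array(out); th=o[:,0]*12
    A=np.c_[np.sin(th),np.ones(n)]; c=np.linalg.lstsq(A,o[:,1],rcond=None)[0]
    print(np.round(o[:,1],3),'std',o[:,2].mean().round(3),'amp,dc',c.round(3)); return o
E
python3 - <<'E'
from h import *
for k in(2,3,4):
    turn2(); t=snap('side'); np.save(f'sk{k}.npy',t,allow_pickle=True)
print(ctrl.get_time_s(),ctrl.get_wrist_force(),ctrl.get_tool_pos())
a=[np.load(n,allow_pickle=True).item()['frame'] for n in('s8.npy','s9.npy','sk2.npy','sk3.npy','sk4.npy')]
C=np.hstack([cv2.resize(x[195:235,335:375],(156,400),interpolation=cv2.INTER_NEAREST) for x in a])
cv2.imwrite('pics/cmp.png',C)
E
```

```text
[ 0.347 -0.008  0.023 -0.043 -0.151 -0.155 -0.125 -0.025] std 0.028 amp,dc [ 0.148 -0.017]
[ 0.333 -0.014 -0.011 -0.037 -0.164 -0.076 -0.157  0.007] std 0.027 amp,dc [ 0.126 -0.015]
[ 0.393  0.007  0.022  0.015 -0.131 -0.125 -0.114  0.031] std 0.03 amp,dc [0.147 0.012]
32.925 [-0.44417504 -8.14835182  1.91184992] [ 0.66292156 -0.08439934  0.14804346]
```

View pics/cmp.png

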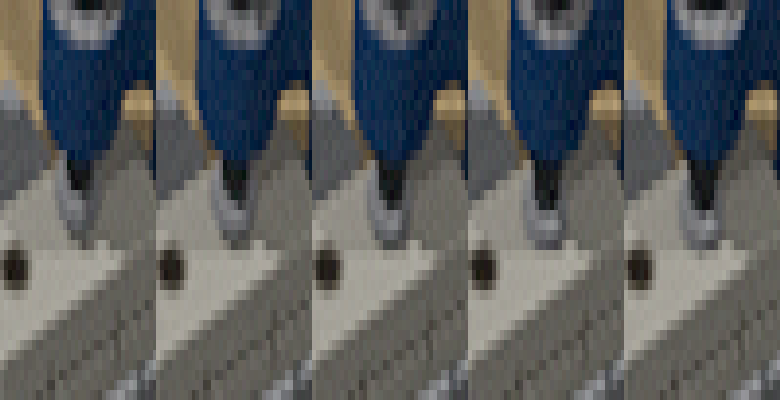

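```bash
python3 - <<'E'
from h import *
n5=[]
for i in range(4): n5.append(ctrl.snapshot('side')['frame'])
np.save('k4x.npy',n5)
G=[cv2.cvtColor(np.load(n,allow_pickle=True).item()['frame'],cv2.COLOR_BGR2GRAY).astype(float) for n in('s8.npy','s9.npy','sk2.npy','sk3.npy','sk4.npy')]
G.append(np.mean([cv2.cvtColor(x,cv2.COLOR_BGR2GRAY).astype(float) for x in n5],0))
for g in G:
    p=g[208:224,353:358].mean(1); 
    # crossing of rod->foot
    i=np.argmin(p[:8]); lo=p[i]; hi=p[i:i+6].max(); th=(lo+hi)/2
    j=i+np.argmax(p[i:]>th); x=208+j-1+(th-p[j-1])/(p[j]-p[j-1])
    print(np.round(p).astype(int),'rod end',round(x,2))
for g in G: print(g[216,347:366].astype(int), g[218,347:366].astype(int))
E
```

```text
[ 42  37  30  28  21  24  83 112 101  87  79 104 154 165 163 165] rod end 213.72
[ 36  35  33  28  23  29  41  87 125 107  79  83 149 166 163 166] rod end 214.71
[ 39  38  35  31  23  26  25  56 116 123  93  73 146 165 162 164] rod end 215.29
[ 34  35  37  23  26  28  27  37 109 137 105  77 148 166 162 166] rod end 215.41
[ 40  36  36  27  26  24  26  28 100 135 115  81 138 163 165 165] rod end 215.72
[ 35  38  36  29  27  27  29  30  99 135 114  81 138 163 164 165] rod end 215.74
[141 140 133 107 106 113 105 111 115  96  76  75  83  98 108 107 103 109
 104] [141 144 141 145 139 109  73  82  77  75  89  98  99  97  98  96 106 104
 103]
[142 141 127 115 109 121 126 130 131 126 111  92  79  94 107 106 105 108
 103] [141 141 142 141 113  72  84  87  85  71  68  75  97  99  96  98 103 105
 107]
[143 135 112 111 122 128 120 110 116 126 108  84  76  93 108 101 101 105
 103] [141 143 140 120  83  94  97 103 102  92  73  66  80  99  97  96  98 110
 103]
[143 130 116 122 125 117 105 108 103 118 111  80  84  99 108 103 107 106
 103] [138 141 126 109 106 108 104 104 114 105  97  79  83  92 100  96 104 102
 106]
[141 136 117 113 122 116 110  86  77 114 112  86  89  97 105 104 106 101
 107] [143 140 128 112 102 102 111 123 126 114 103  91  81  88 101 100 100 104
 104]
[143 135 117 116 122 114 108  84  71 117 112  81  87  98 107 107 105 104
 104] [141 143 127 111 104 105 108 123 123 114  99  92  81  89 100  99 101 102
 102]
```

```bash
python3 - <<'E'
from h import *
S=[np.load(n,allow_pickle=True).item() for n in('s8.npy','s9.npy','sk2.npy','sk3.npy','sk4.npy')]
s=S[0]; print([proj(s,loc(0,0,z)).round(2).tolist() for z in(.09,.1,.11,.12,.136)])
for s in S:
    L=inv(cloud(s)); 
    m=(np.hypot(L[...,0],L[...,1])<.017)&(L[...,2]>.085)&(L[...,2]<.135)
    print(m.sum()); g=cv2.cvtColor(s['frame'],cv2.COLOR_BGR2GRAY)
    print('z',(L[206:223,354,2]*1000).round(0).astype(int))
    print('z',(L[206:223,356,2]*1000).round(0).astype(int))
A=[cv2.resize(s['frame'][200:226,340:370],(390,338),interpolation=cv2.INTER_CUBIC) for s in (S[0],S[4])]
cv2.imwrite('pics/cmp2.png',np.hstack(A))
E
```

```text
[[354.03, 215.77], [354.24, 213.21], [354.45, 210.64], [354.67, 208.04], [355.01, 203.84]]
74
z [153 146 146 142 134 116 111 109 107 104 108 101  91  88  89  88  89]
z [154 150 145 143 139 117 116 108 104 106 105 100  90  94  89  88  89]
72
z [155 146 147 143 139 119 110 109 104 101 103 100  97  90  90  93  90]
z [152 150 145 141 137 122 113 109 103 103 104 101  96  89  89  89  86]
75
z [156 148 145 144 137 122 113 109 105  98 100 100  97  86  88  89  87]
z [154 147 143 142 140 120 114 109 105  96 100  97  96  87  89  91  85]
71
z [153 149 146 140 140 120 115 111 103 103  99  93  93  89  88  88  93]
z [152 147 147 146 140 120 119 110 104 103  96  98  95  91  88  90  88]
70
z [152 148 145 142 139 121 115 109 106 106  98  98  97  90  89  88  89]
z [154 150 143 143 137 123 117 113 107 101  99  98  96  92  92  90  93]
```

View pics/cmp2.png

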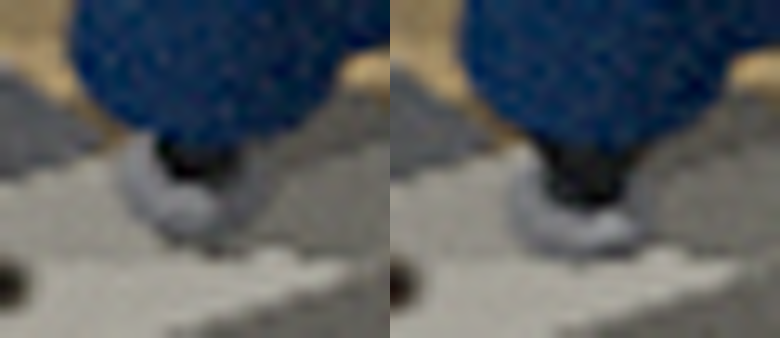

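```bash
python3 - <<'E'
from h import *
turn2()
n5=[ctrl.snapshot('side') for i in range(4)]; np.save('k5x.npy',[x['frame'] for x in n5])
print(ctrl.get_time_s(),ctrl.get_wrist_force(),ctrl.get_tool_pos(),ctrl.get_moment())
g4=np.mean([cv2.cvtColor(x,cv2.COLOR_BGR2GRAY).astype(float) for x in np.load('k4x.npy')],0)
g5=np.mean([cv2.cvtColor(x['frame'],cv2.COLOR_BGR2GRAY).astype(float) for x in n5],0)
G=[cv2.cvtColor(np.load(n,allow_pickle=True).item()['frame'],cv2.COLOR_BGR2GRAY).astype(float) for n in('s8.npy','s9.npy','sk2.npy','sk3.npy')]+[g4,g5]
for k,g in enumerate(G):
    print(k,g[209:222,353:358].mean(1).round().astype(int), g[212:222,350:353].mean(1).round().astype(int))
    if k: print('  diff rms foot',np.sqrt(((g-G[k-1])[210:221,348:361]**2).mean()).round(2))
E
```

```text
[ 0.173  0.112  0.062  0.028 -0.094 -0.124 -0.083  0.076] std 0.025 amp,dc [0.131 0.019]
35.8583 [-3.26904436 -8.51693061  2.54262494] [ 0.66221205 -0.08430978  0.14806653] [-1.33683539  0.50726361 -0.01404352]
0 [ 37  30  28  21  24  83 112 101  87  79 104 154 165] [ 98 113 118 117 109 112 131 140 158 163]
1 [ 35  33  28  23  29  41  87 125 107  79  83 149 166] [ 87  97 118 121 115 112 109 133 159 164]
  diff rms foot 15.98
2 [ 38  35  31  23  26  25  56 116 123  93  73 146 165] [ 87  87 100 119 120 110  99 122 157 165]
  diff rms foot 14.17
3 [ 35  37  23  26  28  27  37 109 137 105  77 148 166] [ 87  85  86 109 121 116 108 117 155 164]
  diff rms foot 10.89
4 [ 38  36  29  27  27  29  30  99 135 114  81 138 163] [ 85  80  81 102 118 118 107 110 153 166]
  diff rms foot 8.08
5 [ 38  35  30  25  27  24  28  87 131 116  81 137 163] [ 72  75  81 102 119 118 108 108 153 166]
  diff rms foot 6.73
```

```bash
python3 - <<'E'
from h import *
s=np.load('w6.npy',allow_pickle=True).item(); L=inv(cloud(s))
for r in range(304,336,2): print(r,(L[r,308:334:4]*1000).round(0).astype(int).tolist()[1::2], (L[r,320]*1000).round(1))
cv2.imwrite('pics/w6c.png',cv2.resize(s['frame'][290:350,280:360],(800,600),interpolation=cv2.INTER_CUBIC))
s=np.load('w1.npy',allow_pickle=True).item(); L=inv(cloud(s))
for r in range(276,312,2): print(r, (L[r,320]*1000).round(1))
print(proj(np.load('w6.npy',allow_pickle=True).item(),loc(-.018,0,.1)))
E
```

```text
304 [[-25, -9, 91], [-26, 0, 92], [-26, 9, 92]] [-25.9   0.2  92.2]
306 [[-23, -9, 91], [-23, 0, 91], [-23, 9, 92]] [-22.8   0.2  91.4]
308 [[-20, -9, 91], [-21, 0, 92], [-20, 9, 91]] [-20.5   0.2  91.7]
310 [[-17, -9, 90], [-17, 0, 91], [-17, 9, 91]] [-17.3   0.2  90.7]
312 [[-15, -9, 90], [-15, 0, 91], [-15, 9, 92]] [-15.1   0.2  91.2]
314 [[-12, -9, 90], [-12, 0, 91], [-13, 9, 92]] [-12.    0.2  90.6]
316 [[-16, -8, 99], [-18, 0, 102], [-10, 9, 91]] [-17.9   0.2 101.9]
318 [[-16, -8, 103], [-18, 0, 105], [-15, 9, 101]] [-17.7   0.2 104.9]
320 [[-17, -8, 107], [-16, 0, 106], [-15, 9, 105]] [-16.5   0.2 106.5]
322 [[-14, -8, 107], [-15, 0, 108], [-15, 9, 107]] [-15.    0.2 107.8]
324 [[-13, -8, 108], [-12, 0, 107], [-13, 9, 108]] [-12.1   0.2 107.3]
326 [[-10, -8, 108], [-9, 0, 107], [-10, 9, 107]] [ -9.4   0.2 106.9]
328 [[-7, -8, 108], [-10, 0, 111], [-8, 9, 108]] [-1.040e+01  1.000e-01  1.114e+02]
330 [[-31, -7, 140], [-32, 0, 141], [-31, 8, 140]] [-3.180e+01  1.000e-01  1.406e+02]
332 [[-31, -7, 142], [-32, 0, 143], [-31, 7, 142]] [-3.170e+01  1.000e-01  1.432e+02]
334 [[-32, -7, 146], [-33, 0, 147], [-32, 7, 146]] [-3.250e+01  1.000e-01  1.468e+02]
276 [-37.7  -1.6  91.3]
278 [-34.4  -1.6  91.4]
280 [-30.7  -1.6  91. ]
282 [-27.5  -1.6  91.3]
284 [-23.6  -1.6  90.6]
286 [-20.   -1.6  90.5]
288 [-16.5  -1.6  90.4]
290 [-13.9  -1.6  91.7]
292 [-18.4  -1.6 103.5]
294 [-17.   -1.5 106.4]
296 [-14.3  -1.5 107.3]
298 [ -9.6  -1.5 105.6]
300 [-31.9  -1.5 141.4]
302 [-32.3  -1.5 146.2]
304 [-33.   -1.5 151.4]
306 [-32.4  -1.5 154.7]
308 [-32.6  -1.5 158.9]
310 [-31.4  -1.5 161.3]
[319.83760475 314.82840998]
```

View pics/w6c.png

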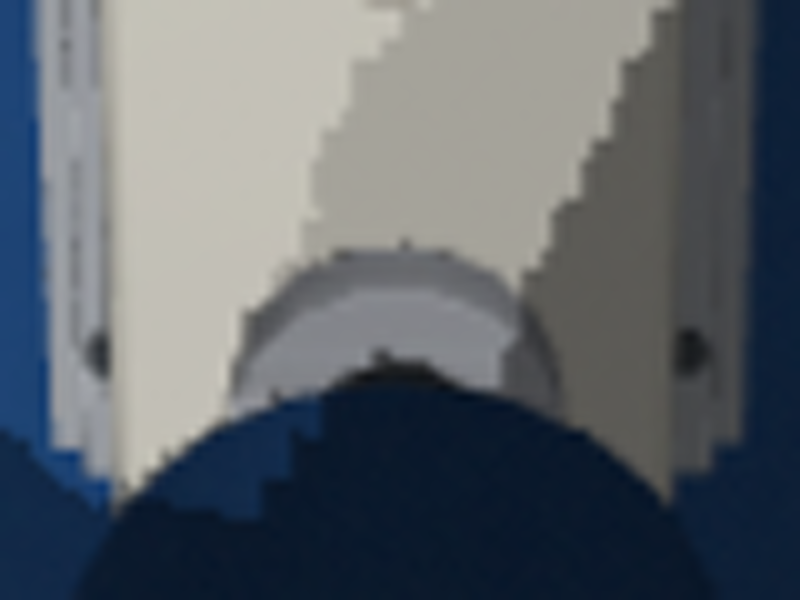

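Early wrist depth at click 0 puts the foot's top at z≈107.5 mm and its lower rim about 9–10 mm above the mould. Touch should therefore come near click 4. To settle it I'll let go and measure the foot's travel from that same viewpoint.

```bash
python3 - <<'E'
from h import *
ctrl.gripper_to(.06)
ctrl.line_to([*C,.25],v=.25)
ctrl.reach(loc(-.150,0,.19),quat(190.4))
S=[snap('wrist') for _ in range(4)]; cv2.imwrite('pics/w10.png',S[0]['frame'])
cv2.imwrite('pics/w10c.png',cv2.resize(S[0]['frame'][290:350,280:360],(800,600),interpolation=cv2.INTER_CUBIC))
np.save('w10.npy',S,allow_pickle=True)
print(ctrl.get_time_s(),ctrl.get_tool_pos(),ctrl.get_wrist_force())
def ana(s):
    L=inv(cloud(s)); r=np.hypot(L[...,0],L[...,1])
    t=(r<.0155)&(L[...,0]<-.0085)&(L[...,2]>.0935)&(L[...,2]<.115)&(abs(L[...,1])<.012)
    m=(abs(L[...,1])<.012)&(L[...,0]<-.025)&(L[...,0]>-.045)&(abs(L[...,2]-.091)<.006)
    f=np.median(L[m][:,2]); return t.sum(),np.median(L[t][:,2])*1e3,L[t][:,2].mean()*1e3,np.mean(L[m][:,2])*1e3
print(ana(np.load('w6.npy',allow_pickle=True).item()))
for s in S: print(ana(s))
L=inv(cloud(S[0]))
for r in range(306,336,2): print(r,(L[r,320]*1000).round(1))
E
```

```text
38.8167 [ 0.51671848 -0.10837404  0.19001042] [-1.15828566 -0.00665864 -0.74274086]
(np.int64(117), np.float64(107.45047347793741), np.float64(107.82998061213485), np.float64(90.98727551987814))
(np.int64(156), np.float64(99.60676518126773), np.float64(102.80567410910656), np.float64(90.95630172525415))
(np.int64(159), np.float64(99.66315616130592), np.float64(102.78688296467244), np.float64(90.8750639604849))
(np.int64(154), np.float64(99.98395543245687), np.float64(103.10128741505822), np.float64(90.93613633873846))
(np.int64(153), np.float64(99.65118586027405), np.float64(102.61098922439471), np.float64(90.90790974948358))
306 [-17.3   0.   90.6]
308 [-18.   0.  95.]
310 [-18.    0.   98.4]
312 [-15.5   0.   98.5]
314 [-13.    0.   98.6]
316 [-11.    0.   99.3]
318 [-11.4   0.  103.2]
320 [-10.7   0.  105.4]
322 [-1.430e+01  1.000e-01  1.129e+02]
324 [-1.590e+01  1.000e-01  1.178e+02]
326 [-3.320e+01  1.000e-01  1.414e+02]
328 [-3.390e+01  1.000e-01  1.449e+02]
330 [-3.140e+01  1.000e-01  1.446e+02]
332 [-3.210e+01  1.000e-01  1.479e+02]
334 [-3.230e+01  1.000e-01  1.507e+02]
```

View pics/w10c.png

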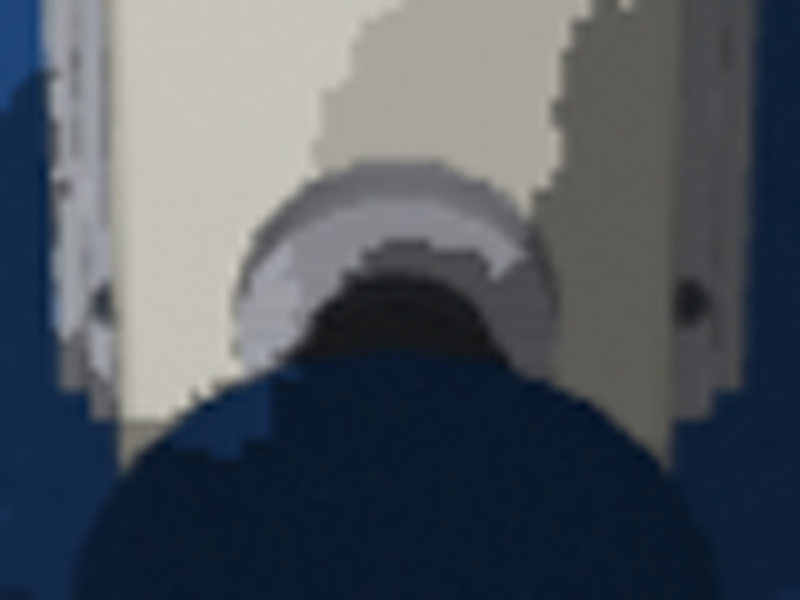

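```bash
python3 - <<'E'
from h import *
def ana(s,lo,hi):
    L=inv(cloud(s)); r=np.hypot(L[...,0],L[...,1])
    t=(r<.0165)&(r>.0125)&(L[...,0]<-.008)&(L[...,2]>lo)&(L[...,2]<hi)
    return t.sum(),(np.median(L[t][:,2])*1e3).round(2)
print(ana(np.load('w6.npy',allow_pickle=True).item(),.1045,.111))
for s in np.load('w10.npy',allow_pickle=True): print(ana(s,.0955,.102))
s=np.load('w10.npy',allow_pickle=True)[0]; w=s['frame']
cv2.imwrite('pics/k10.png',w)
print(ctrl.get_joint_pos())
E
```

```text
(np.int64(91), np.float64(107.22))
(np.int64(79), np.float64(98.86))
(np.int64(85), np.float64(98.75))
(np.int64(78), np.float64(98.92))
(np.int64(79), np.float64(99.01))
[-2.71198581e-01 -1.03308998e-01  1.42780409e+00  2.39532862e-05
  1.81704984e+00 -2.02334623e+00]
```

Foot travel from click 0 to 5 is only 107.2 − 98.9 ≈ 8.3 mm. Free travel would have been 12.5 mm. The foot therefore landed during click 4 (7.5–10 mm), and the target is click 7. I'll check the index, regrip and give two more clicks.

```bash
sed -i 's/^C=.*/C=[.6627,-.0830]/' h.py; python3 - <<'E'
from h import *
ctrl.reach(loc(-.06,0,.26),quat(190.4))
s=snap('wrist','w11.png'); cv2.imwrite('pics/w11c.png',cv2.resize(s['frame'][220:320,260:380],(720,600),interpolation=cv2.INTER_CUBIC))
ctrl.reach([*C,.25],quat(190.4))
print(ctrl.line_to([*C,.147],v=.1,contact_N=6),ctrl.get_time_s())
E
```

```text
False 40.9333
```

View pics/w11c.png

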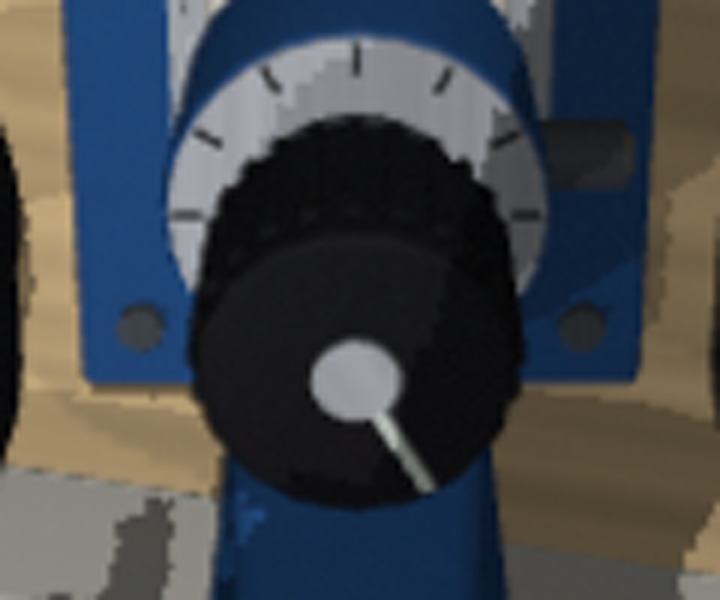

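The index line runs from (357,380) to (430,490) in the crop. Corrected for foreshortening that's about 151° clockwise, so click 5 is confirmed.

```bash
python3 - <<'E'
from h import *
ctrl.gripper_to(.04); print(ctrl.get_finger_gap(),ctrl.get_wrist_force())
q=np.array(ctrl.get_joint_pos()); np.save('qg.npy',q); np.save('qc.npy',q)
turn2(); turn2()
cmd=np.load('qc.npy'); cmd[5]+=.03; ctrl.move_j(list(cmd))
print(ctrl.get_joint_pos()[5]-q[5],ctrl.get_wrist_force(),ctrl.get_tool_pos(),ctrl.get_time_s())
ctrl.gripper_to(.06)
p=ctrl.get_tool_pos(); ctrl.line_to([p[0],p[1],.25],v=.25)
ctrl.reach(loc(-.06,0,.26),quat(190.4))
s=snap('wrist','w12.png'); cv2.imwrite('pics/w12c.png',cv2.resize(s['frame'][220:320,260:380],(720,600),interpolation=cv2.INTER_CUBIC))
ctrl.reach(loc(-.150,0,.19),quat(190.4)); s=snap('wrist','w13.png'); L=inv(cloud(s)); print(ctrl.get_time_s())
m=(abs(L[...,1])<.02)&(L[...,2]>.05)&(L[...,2]<.08)&(L[...,0]<-.05)&(L[...,0]>-.12); print('front',np.median(L[m][:,0]))
r=np.hypot(L[...,0],L[...,1]); t=(r<.0165)&(r>.0125)&(L[...,0]<-.008)&(L[...,2]>.0955)&(L[...,2]<.102); print('foot',np.median(L[t][:,2]))
snap('side','s13.png')
E
```

```text
0.043461666605931336 [-1.03010503  0.27133925  4.77281816]
[ 0.349  0.084  0.007  0.043 -0.09  -0.014 -0.056  0.031] std 0.037 amp,dc [0.111 0.044]
[ 0.386  0.299  0.146  0.105 -0.017 -0.054 -0.08   0.01 ] std 0.031 amp,dc [0.199 0.099]
1.0748758705274695 [-0.94956093 -4.33717833  2.04410454] [ 0.66300551 -0.08329904  0.14837627] 46.5333
49.0667
front -0.0855387633674774
foot 0.09887102963177999
```

View pics/w12c.png

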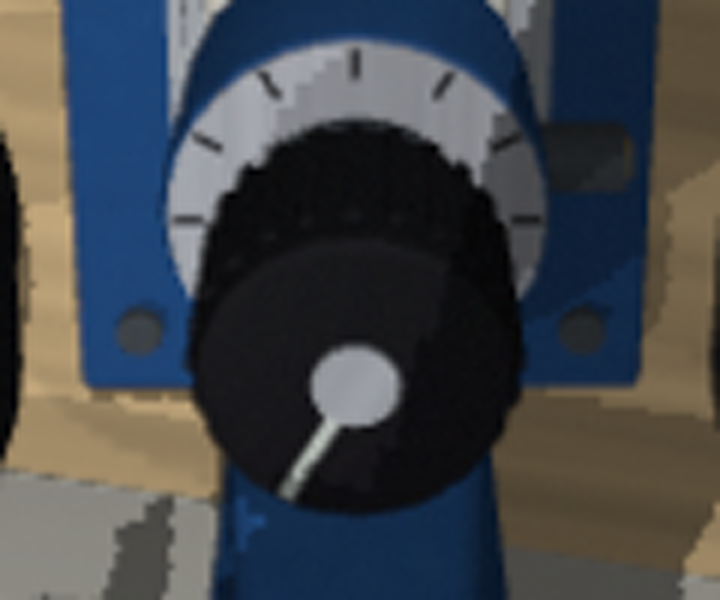

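View pics/w13.png

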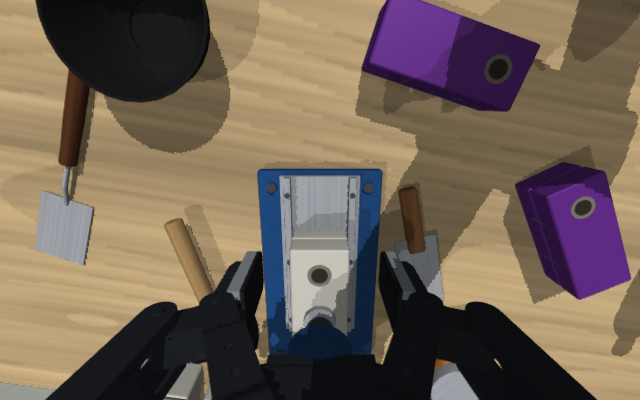

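Click 7 is confirmed: the index is at about 208°, and the load pulls it back slightly. The foot height is unchanged at 98.9 mm, the mould's front is still at −85.5 mm, and the gripper is clear.

```bash
python3 - <<'E'
from h import *
print(ctrl.get_wrist_force(),ctrl.get_tool_pos()); ctrl.hand_in(); print(ctrl.get_time_s())
E
```

```text
[ 0.17214361 -0.4020881   1.45241441] [ 0.51776459 -0.10834794  0.19127916]
the job is handed in; nothing more can be done
the job is handed in; nothing more can be done
```

I pushed the mould home against the rear stop and turned the knob from click 0 to click 7. The foot first landed on click 4, so that is three more clicks. I then let go and handed in, with the clock at about 49 s of the 72 s allowed.

- **Mould:** its front face measured −85.5 mm, against −85 mm for fully home, and it was still there after tightening. It slid at roughly 5–7 N. At the stop, the force limits I had set ended each push at about 13–16 N, with no further travel. I did not record the peak force.
- **First touch:** the foot came down only 8.3 mm over the first five clicks, which puts the landing inside click 4 (7.5–10 mm). Its height was unchanged at click 7 (98.9 mm).
- **Knob:** the white line sits at about 208°, which is click 7 pulled back slightly by the load.
- **Other things:** the last picture showed nothing unusual among the bystanders in view; I did not measure their positions.

**What disagreed:**
- **Fingertips:** they end about 43 mm short of the reported TCP. My first push attempt passed above the mould without touching it, and I corrected for the offset after that.
- **Click torque:** it was too noisy to show the touch directly. A clear rise appeared only on the last click, so the click 4 result rests on the camera depth measurement.

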